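# Fit out the seasoning rail from two stacks of pots

### The arm

A 6-joint arm with a two-finger parallel gripper is mounted at the origin on a cart in front of the work surface, level with it; the furniture and walls round the work are solid. World frame = base frame: x ahead of the robot, y to its left, z up, the work surface at z = 0. Lengths are in m, angles in degrees, forces in N, time in s.
With the tool pointing down it reaches from about 0.375 to 0.9 m from the base axis. Payload 3.1 kg.
Tool frame: the origin (TCP) lies on the centre line of the jaws, within the pads' length; the fingertips stand finger_overhang ahead of it and the grasp point (between the pads) lies 5 mm behind it (finger_overhang is the distance from the TCP to the fingertips, in m); z points along the fingers, y is the line along which they close (so a half turn about z gives the same grasp; the last joint's range is limited). The gripper opens to 87 mm and grips with 3 to 60 N. Pads are 19 mm wide; open, the fingers measure 117 mm over their backs; the gripper's body (75 mm by 190 mm) begins 51 mm behind the grasp point.
Start: joints at [-80.3, 30.224, 82.088, -0, 67.689, -10.227], TCP at [0.213, -0.588, 0.237] pointing down, gripper open.
Joint ranges: [-176.69, 176.69], [-43.24, 126.21], [12.49, 139.97], [-82, 262], [0, 151.66], [-163.58, 163.58]. Speed limits (degrees/s): [159.86, 159.86, 180, 180, 180, 180].

### API

Orientations are given as a 3x3 rotation matrix whose columns are the frame's x, y, z axes.
In Python, from rig import read_state, capture, calibration, hand_in, finger_overhang gives the robot as it stands.
- The arm moves only by the tool send_rows, never from a script. Its argument "plan" is a list of rows, each a list of 5 numbers: the closure in counts, from 0 (fully open) to 255 (shut), then the shift along the tool's x, y, z in m, then the turn about the tool's z in rad. A call has 1 to 20 rows; each row shifts and turns the commanded pose from where the row before left it, along the tool's axes as they then stand; what a row does not reach is not made up. A row lasts 1/12 s, in which the tool goes at most 41.7 mm and 7.16 degrees, less where a joint would pass 70% of its speed; a pose out of reach is approached as far as the arm can. A call is refused whole if a number of a shift passes 0.0417 or a number of a turn 0.125, either way. A call with a gripper value outside its range is refused whole. The fingers move at their own pace and stop on an object; the grip force is fixed at half the most. Time passes only in rows, so rows that do not move let the fingers close. It gives the time, the measured TCP pose, the force, the opening and the grip force at its end, in the units of the state.
- read_state(): the state, without advancing time (a new reading comes with each control period).
- capture(name): name is "scene" or "side" or "wrist"; returns (picture, depth): 384x512x3 uint8, blue, green, red; 384x512 float32, m along the optical axis (not along the pixel's ray), 0 where there is no reading.
- calibration(name): a dict with "fx", "fy", "cx", "cy" (pixels), "xyz" and "rotation" of the camera in the world. Camera axes: x right, y down, z forward; pixel columns grow to the right and rows downward; lengths in m; the calibration is good to about 2 mm. A picture is of the moment at which its call begins: read the wrist's pose just before it. calibration takes no time and is no camera call; for the wrist camera it gives the pose at the moment of the call.
- hand_in(): hands the job in; it is judged then, once.
The state is a dict: "time_s": time; "joint_positions": joint angles; "qvel": joint speeds; "tau": joint torques, N m; "position": TCP position; "tcp_rot": TCP orientation; "force": force on the tool from outside, world axes, zero at the start; "moment": the same for the moment, N m; "opening": opening from 0.0 (shut) to 1.0 (fully open); "grasp_force": force on a finger pad.
Only numpy, scipy, OpenCV 4.12 (cv2) and the standard library are available. Lean on these libraries where they do the work, as an engineer would, in place of code of your own. Each camera call takes 0.05 s, during which the arm holds its last target. There are 200 camera calls.

### The job

Set up the seasoning rail: take the two stacks of lidded pots on the tray apart and drop each pot, foot first, into the cut-out that fits it (the bigger the lid, the bigger the cut-out), so that all four hang by their beads, fully home and level. The pots are full, so keep them upright all the time, and do not disturb the mug or the pepper shaker.

Things in the scene. Friction and masses are not known exactly. Their poses are not given: they have to be found in the camera images.
- pot_red_mid (a point): Centre (half-way up) of the round steel pot with the red lid, 88 mm tall, z up. Lid (screwed tight) 66 mm across, straight, 20 to 44 mm above this point: grip it 30 to 38 mm above. Bead 69 mm across, 6 to 10 mm above; below it the body tapers from 57 to a 41 mm foot. At first on the tray, a smaller pot on its lid. Fits the 60 mm cut-out. 0.09 to 0.35 kg.
- cutout_60 (a point): Centre, level with the top, of the 60 mm round hole in one of the rail's four plates (98 mm square, 4 thick, fixed), 62 mm above the bench, place of the red pot. The holes form a square of 100 mm side along this frame's x and y (parallel for all four), z up; the rail's wall stands 1 mm above the plates. A pot hangs here by its bead, its centre then 6 mm below this point.
- pot_yellow_mid (a point): Centre (half-way up) of the round steel pot with the yellow lid, 88 mm tall, z up. Lid (screwed tight) 58 mm across, straight, 20 to 44 mm above this point: grip it 30 to 38 mm above. Bead 61 mm across, 6 to 10 mm above; below it the body tapers from 49 to a 34 mm foot. At first on the tray, a smaller pot on its lid. Fits the 52 mm cut-out. 0.09 to 0.35 kg.
- cutout_52 (a point): Centre, level with the top, of the 52 mm round hole in one of the rail's four plates (98 mm square, 4 thick, fixed), 62 mm above the bench, place of the yellow pot. The holes form a square of 100 mm side along this frame's x and y (parallel for all four), z up; the rail's wall stands 1 mm above the plates. A pot hangs here by its bead, its centre then 6 mm below this point.
- pot_green_mid (a point): Centre (half-way up) of the round steel pot with the green lid, 88 mm tall, z up. Lid (screwed tight) 50 mm across, straight, 20 to 44 mm above this point: grip it 30 to 38 mm above. Bead 53 mm across, 6 to 10 mm above; below it the body tapers from 41 to a 26 mm foot. At first on the red or the yellow pot, foot in the lid's recess (32 mm wide, 5 deep). Fits the 44 mm cut-out. 0.09 to 0.35 kg.
- cutout_44 (a point): Centre, level with the top, of the 44 mm round hole in one of the rail's four plates (98 mm square, 4 thick, fixed), 62 mm above the bench, place of the green pot. The holes form a square of 100 mm side along this frame's x and y (parallel for all four), z up; the rail's wall stands 1 mm above the plates. A pot hangs here by its bead, its centre then 6 mm below this point.
- pot_white_mid (a point): Centre (half-way up) of the round steel pot with the white lid, 88 mm tall, z up. Lid (screwed tight) 42 mm across, straight, 20 to 44 mm above this point: grip it 30 to 38 mm above. Bead 45 mm across, 6 to 10 mm above; below it the body tapers from 33 to a 21 mm foot. At first on the red or the yellow pot, foot in the lid's recess (32 mm wide, 5 deep). Fits the 36 mm cut-out. 0.09 to 0.35 kg.
- cutout_36 (a point): Centre, level with the top, of the 36 mm round hole in one of the rail's four plates (98 mm square, 4 thick, fixed), 62 mm above the bench, place of the white pot. The holes form a square of 100 mm side along this frame's x and y (parallel for all four), z up; the rail's wall stands 1 mm above the plates. A pot hangs here by its bead, its centre then 6 mm below this point.
- mug: White mug with a green pattern, 80 mm across, 94 mm tall, with a handle, standing loose between tray and rail; origin on its underside, midway along body and handle (handle towards its -y, 117 mm long overall in y). Bystander: leave it alone.
- shaker: Glass pepper shaker with a grey cap, 44 mm across, 90 mm tall, standing loose between tray and rail; origin at the centre of its underside. Bystander: leave it alone.
Mind the look-alikes: they are no part of the job. Leave any purple look-alike of the part that bears pot_green_mid alone.

How it is judged:
By the outcome, as a careful person would: the job done as asked, in the order asked, and still so for the second after the job is handed in, with the robot touching nothing.
It also fails if it takes over 141 s, if anything falls off the work surface, if the arm or the gripper's body presses on something with over 40 N, if the wrist force passes 120 N, or if a joint passes its speed limit or range.

## Working session

There is one attempt and no reset: what is moved stays moved. The work goes in short steps, Python scripts to look and compute and a tool call to move; the robot and the scene stay as the last step left them, time stands still between calls to the robot, and variables do not carry over. Pictures are saved under pics/ and viewed, at most 14 in all, crops included, and the job is handed in when it is done.

Besides the shell and the picture viewer there is one more tool, called after "Request:" by a JSON object that holds its "method" and its "body". send_rows: Moves the arm, as the interface text tells. Its arguments: {"type":"object","properties":{"plan":{"type":"array","items":{"type":"array","items":{"type":"number"}}}},"required":["plan"]}

```bash
ls; mkdir -p pics; python3 - <<'E'
from rig import *
import cv2,numpy as np
s=read_state();print({k:np.round(v,3).tolist() for k,v in s.items()});print(finger_overhang if not callable(finger_overhang) else finger_overhang())
for n in("scene","side"):
    p,d=capture(n);cv2.imwrite(f"pics/{n}0.png",p);np.save(f"pics/{n}0.npy",d);c=calibration(n);print(n,{k:np.round(v,3).tolist() for k,v in c.items()})
E
```

```text
pics
{'time_s': 0.0, 'joint_positions': [-80.3, 30.278, 82.155, 0.001, 67.69, -10.227], 'qvel': [0.021, 0.07, -0.024, -0.096, 0.07, 0.028], 'tau': [0.001, -44.004, -17.659, 0.063, 0.058, -0.0], 'position': [0.213, -0.587, 0.236], 'tcp_rot': [[0.94, 0.341, -0.0], [0.341, -0.94, 0.002], [0.0, -0.002, -1.0]], 'force': [-0.568, -0.573, -0.807], 'moment': [0.013, 0.003, 0.002], 'grasp_force': 0.0, 'opening': 0.999}
0.014
scene {'fx': 371.057, 'fy': 371.057, 'cx': 257.077, 'cy': 187.471, 'xyz': [-0.078, -0.814, 0.689], 'rotation': [[0.814, -0.317, 0.487], [-0.581, -0.428, 0.692], [-0.011, -0.846, -0.533]]}
side {'fx': 427.995, 'fy': 427.995, 'cx': 252.36, 'cy': 189.745, 'xyz': [-0.503, 0.113, 1.194], 'rotation': [[-0.195, -0.727, 0.658], [-0.981, 0.154, -0.12], [-0.014, -0.669, -0.743]]}
```

View pics/scene0.png

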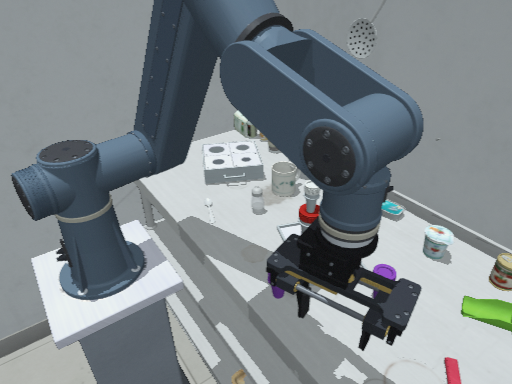

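View pics/side0.png

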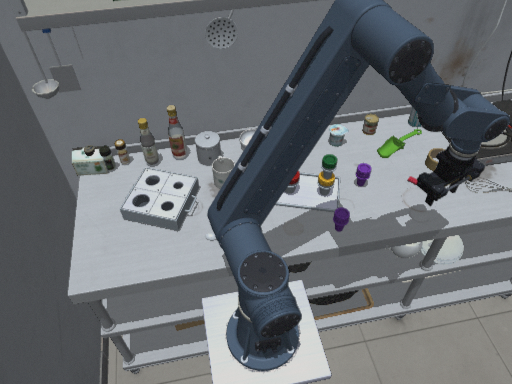

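The side view shows the rail at about (160,195), mug (222,172), red+white stack (290,180), and yellow+green stack (327,175). There are purple look-alikes at (362,173) and (341,218). Next I'll build a top-down map from depth.

```bash
cat > h.py <<'E'
import numpy as np,cv2
from rig import *
def cloud(n,p,d,c):
    v,u=np.nonzero(d>0);z=d[v,u]
    q=np.stack([(u-c['cx'])/c['fx']*z,(v-c['cy'])/c['fy']*z,z],1)
    return q@np.array(c['rotation']).T+np.array(c['xyz']),p[v,u],np.stack([u,v],1)
def topdown(P,C,x0,x1,y0,y1,res,zmax=.3):
    # image: rows x descending, cols y descending
    m=(P[:,0]>x0)&(P[:,0]<x1)&(P[:,1]>y0)&(P[:,1]<y1)&(P[:,2]<zmax)
    P,C=P[m],C[m];o=np.argsort(P[:,2]);P,C=P[o],C[o]
    im=np.zeros((int((x1-x0)/res)+1,int((y1-y0)/res)+1,3),np.uint8)
    im[((x1-P[:,0])/res).astype(int),((y1-P[:,1])/res).astype(int)]=C
    return im
def circ(X):
    A=np.c_[2*X,np.ones(len(X))];s=np.linalg.lstsq(A,(X**2).sum(1),rcond=None)[0]
    return s[0],s[1],np.sqrt(s[2]+s[0]**2+s[1]**2)
E
python3 - <<'E'
from h import *
L=[]
for n in("scene","side"):
    p=cv2.imread(f"pics/{n}0.png");d=np.load(f"pics/{n}0.npy");c=calibration(n)
    P,C,U=cloud(n,p,d,c)
    im=topdown(P,C,.3,.9,-.45,.55,.003);L.append(cv2.resize(im,None,fx=2,fy=1.4,interpolation=0))
    hsv=cv2.cvtColor(C[None],cv2.COLOR_BGR2HSV)[0].astype(int)
    W=(P[:,0]>.3)&(P[:,0]<.9)&(abs(P[:,1])<.5)&(P[:,2]>.03)&(P[:,2]<.25)&(hsv[:,1]>130)&(hsv[:,2]>60)
    for nm,(a,b) in dict(yellow=(12,28),green=(60,85),purple=(125,150),red=(0,6)).items():
        m=W&(hsv[:,0]>=a)&(hsv[:,0]<=b)
        if m.sum()>5:print(n,nm,m.sum(),np.percentile(P[m],[5,50,95],axis=0).round(3).tolist())
cv2.imwrite("pics/td0.png",np.vstack(L)[:600,:800])
E
```

```text
scene purple 210 [[0.307, -0.498, 0.037], [0.502, -0.48, 0.083], [0.517, -0.355, 0.088]]
scene red 248 [[0.491, -0.246, 0.069], [0.503, -0.226, 0.087], [0.546, -0.194, 0.091]]
side yellow 267 [[0.456, -0.353, 0.073], [0.507, -0.308, 0.096], [0.789, 0.292, 0.227]]
side green 106 [[0.462, -0.354, 0.168], [0.483, -0.338, 0.172], [0.502, -0.318, 0.177]]
side purple 328 [[0.303, -0.494, 0.038], [0.476, -0.464, 0.083], [0.511, -0.314, 0.091]]
side red 78 [[0.492, -0.238, 0.034], [0.509, -0.214, 0.092], [0.79, 0.187, 0.193]]
```

View pics/td0.png

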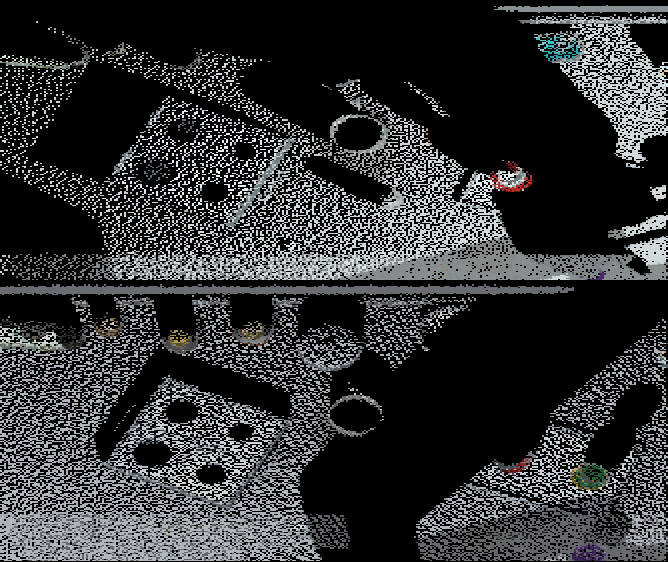

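The map puts the hole centres near (.529,.322), (.62,.277), (.576,.19) and (.486,.234), which is a 100 mm square. The stacks are near (.51,-.22) red and (.485,-.335) yellow. Next I'll check the wrist camera geometry.

```bash
python3 - <<'E'
from h import *
s=read_state();c=calibration("wrist");p,d=capture("wrist");cv2.imwrite("pics/w0.png",p)
R=np.array(s['tcp_rot']);print(R.round(3).tolist(),s['position'])
print("cam in tcp",(R.T@(np.array(c['xyz'])-s['position'])).round(4),(R.T@np.array(c['rotation'])).round(3).tolist(),c['fx'],c['cx'],c['cy'])
# holes from both fixed views, plate height check
for n in("side","scene"):
    pp=cv2.imread(f"pics/{n}0.png");dd=np.load(f"pics/{n}0.npy");cc=calibration(n);P,C,U=cloud(n,pp,dd,cc)
    for nm,x,y in(("a",.529,.322),("b",.62,.277),("c",.576,.19),("d",.486,.234)):
        m=(np.hypot(P[:,0]-x,P[:,1]-y)<.048)&(np.hypot(P[:,0]-x,P[:,1]-y)>.035)
        print(n,nm,m.sum(),np.median(P[m,2]).round(4))
E
```

```text
[[0.94, 0.341, -0.0], [0.341, -0.94, 0.002], [0.0, -0.002, -1.0]] [ 0.21292865 -0.5869228   0.23566119]
cam in tcp [ 0.0808 -0.0012 -0.1478] [[0.001, -0.956, -0.294], [1.0, 0.001, -0.001], [0.001, -0.294, 0.956]] 282.0283039778108 252.6160327424427 191.46741030208045
side a 259 0.0625
side b 539 0.6835
side c 438 0.6794
side d 250 0.0627
scene a 111 0.0603
scene b 113 0.0602
scene c 115 0.0607
scene d 126 0.0606
```

View pics/w0.png

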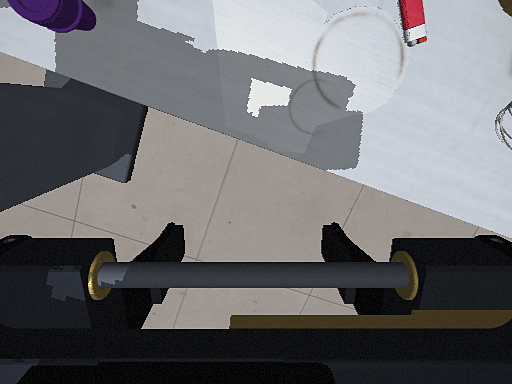

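Request:
{"method": "send_rows", "body": {"plan": [[0,0.0254,-0.0141,-0.0046,0],[0,0.0254,-0.0141,-0.0046,0],[0,0.0254,-0.0141,-0.0046,0],[0,0.0254,-0.0141,-0.0046,0],[0,0.0254,-0.0141,-0.0046,0],[0,0.0254,-0.0141,-0.0046,0],[0,0.0254,-0.0141,-0.0046,0],[0,0.0254,-0.0141,-0.0046,0],[0,0.0254,-0.0141,-0.0046,0],[0,0.0254,-0.0141,-0.0046,0],[0,0.0254,-0.0141,-0.0046,0],[0,0.0254,-0.0141,-0.0046,0],[0,0.0254,-0.0141,-0.0046,0],[0,0.0254,-0.0141,-0.0046,0],[0,0,0,0,0],[0,0,0,0,0]]}}

```text
time_s: 1.48
position: [0.4807, -0.2795, 0.301]
tcp_rot: [[0.939, 0.344, -0.0], [0.344, -0.939, -0.0], [-0.0, 0.0, -1.0]]
force: [0.2, 0.1, 0.2]
opening: 1.0
grasp_force: 0.0
```

```bash
python3 - <<'E'
from h import *
c=calibration("wrist");p,d=capture("wrist");cv2.imwrite("pics/w1.png",p);np.savez("pics/w1.npz",p=p,d=d,**c)
s=read_state();print(s['position'],s['time_s'],s['force'])
P,C,U=cloud("w",p,d,c)
m=(P[:,2]>-.01)&(P[:,2]<.24)&(P[:,0]>.35)&(P[:,0]<.7)
print(np.histogram(P[m,2],40))
E
```

```text
[ 0.48002719 -0.28036862  0.30070792] 1.5333 [-0.15790887 -0.20892191 -0.85608234]
(array([64764, 22250,   789,  2024,   241,   212,   169,   154,   161,
         161,   152,   160,   294,   387,   165,   144,   213,   226,
         357,   864,  1625,   715,     0,     0,     0,     0,     0,
           0,     0,     0,     0,   244,    64,     1,    34,    66,
          72,   133,  1722,  1536]), array([-0.00395495,  0.00055213,  0.00505921,  0.00956629,  0.01407337,
        0.01858044,  0.02308752,  0.0275946 ,  0.03210168,  0.03660876,
        0.04111584,  0.04562291,  0.05012999,  0.05463707,  0.05914415,
        0.06365123,  0.06815831,  0.07266538,  0.07717246,  0.08167954,
        0.08618662,  0.0906937 ,  0.09520078,  0.09970785,  0.10421493,
        0.10872201,  0.11322909,  0.11773617,  0.12224325,  0.12675032,
        0.1312574 ,  0.13576448,  0.14027156,  0.14477864,  0.14928572,
        0.15379279,  0.15829987,  0.16280695,  0.16731403,  0.17182111,
        0.17632819]))
```

View pics/w1.png

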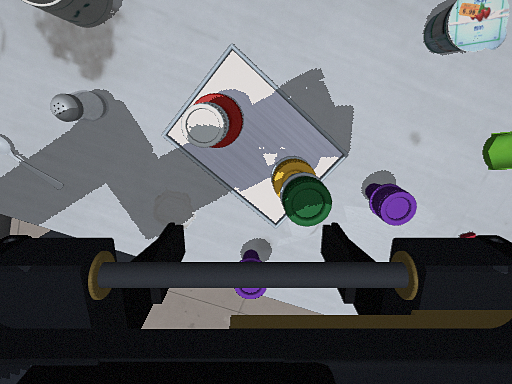

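White-on-red top at pixel (207,124), green-on-yellow top at (306,202). Now I'll fit circles to the lid tops.

```bash
cat >> h.py <<'E'
def fitlid(d,c,x,y,zlo,zhi,r=.045,n_ok=1):
    P,_,U=cloud("",np.zeros(d.shape+(3,),np.uint8),d,c)
    m=(np.hypot(P[:,0]-x,P[:,1]-y)<r)&(P[:,2]>zlo)&(P[:,2]<zhi)
    zt=np.percentile(P[m,2],70)
    M=np.zeros(d.shape,np.uint8);M[U[m,1],U[m,0]]=255
    k=max(cv2.findContours(M,0,cv2.CHAIN_APPROX_NONE)[0],key=cv2.contourArea)
    X=ray(cv2.convexHull(k)[:,0].astype(float),zt,c)
    (cx,cy),R=cv2.minEnclosingCircle(X[:,:2].astype(np.float32)*1000)
    a=circ(X[:,:2]);return np.round([cx,cy,R],1),np.round(np.array(a)*1000,1),round(zt*1000,1),m.sum()
def ray(uv,z,c):
    q=np.c_[(uv[:,0]-c['cx'])/c['fx'],(uv[:,1]-c['cy'])/c['fy'],np.ones(len(uv))]@np.array(c['rotation']).T
    o=np.array(c['xyz']);return o+q*((z-o[2])/q[:,2])[:,None]
E
python3 - <<'E'
from h import *
c=dict(np.load("pics/w1.npz"));d=c['d']
for n,u,v in(("white",207,124),("green",306,202)):
    x,y,_=ray(np.array([[u,v]]),.172,c)[0];print(n,x,y,fitlid(d,c,x,y,.165,.19))
print("red",fitlid(d,c,.51,-.22,.075,.1));print("yel",fitlid(d,c,.485,-.335,.075,.1))
P,C,U=cloud("",c['p'],d,c)
m=(np.hypot(P[:,0]-.5,P[:,1]+.27)<.02)&(P[:,2]<.05);print("tray z",np.median(P[m,2]),"bench",np.median(P[(abs(P[:,0]-.6)<.02)&(abs(P[:,1]+.1)<.03),2]))
E
```

```text
white 0.5245928852123136 -0.21551349992647262 (array([ 522.2, -212.4,   21.4]), array([ 522.2, -212.4,   21.1]), np.float64(172.9), np.int64(1558))
green 0.48464522388855047 -0.3357211943916585 (array([ 484.6, -336.8,   26.1]), array([ 484.4, -336.7,   25.4]), np.float64(173.3), np.int64(1793))
red (array([ 522.7, -214. ,   32.8]), array([ 522.6, -214.3,   32.4]), np.float64(91.0), np.int64(883))
yel (array([ 485.2, -333.6,   29.1]), array([ 485.2, -333.7,   28.6]), np.float64(90.6), np.int64(636))
tray z 0.0027051728740822567 bench -0.0003633978573936991
```

Request:
{"method": "send_rows", "body": {"plan": [[0,0.0158,-0.0123,0.01,0],[0,0.0158,-0.0123,0.01,0],[0,0.0158,-0.0123,0.01,0],[0,0.0156,-0.0124,0.01,0],[0,0,0,0.0171,0],[0,0,0,0.0171,0],[0,0,0,0.0171,0],[0,0,0,0.0171,0],[0,0,0,0.0171,0],[0,0,0,0.0172,0],[0,0,0,0,0],[0,0,0,0,0],[0,0,0,0,0]]}}

```text
time_s: 2.62
position: [0.5226, -0.214, 0.1588]
tcp_rot: [[0.941, 0.34, 0.001], [0.34, -0.941, -0.001], [0.0, 0.001, -1.0]]
force: [-0.3, -0.6, 0.6]
opening: 0.996
grasp_force: 0.0
```

```bash
python3 - <<'E'
from h import *
c=calibration("wrist");p,d=capture("wrist");cv2.imwrite("pics/w2.png",p)
s=read_state();print(s['position'],s['time_s'],s['force'],fitlid(d,c,.522,-.212,.165,.19))
E
```

```text
[ 0.52288406 -0.21396614  0.15922592] 2.6667 [ 0.35577669 -0.59516257  0.54124411] (array([ 526.2, -210.5,   20.7]), array([ 526.1, -210.5,   20.4]), np.float64(173.2), np.int64(3158))
```

View pics/w2.png

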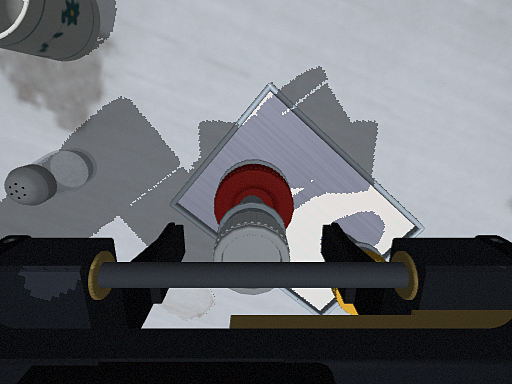

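Lid is centred between the fingers at about (251,245), though the rod hides its lower edge. I'll refit using only the visible arc and a known radius.

```bash
cat >> h.py <<'E'
from scipy.optimize import least_squares
def arc(d,c,x,y,zt,R,vmax=255,r=.05):
    P,_,U=cloud("",np.zeros(d.shape+(3,),np.uint8),d,c)
    m=(np.hypot(P[:,0]-x,P[:,1]-y)<r)&(abs(P[:,2]-zt)<.007)
    M=np.zeros(d.shape,np.uint8);M[U[m,1],U[m,0]]=255
    k=max(cv2.findContours(M,0,cv2.CHAIN_APPROX_NONE)[0],key=cv2.contourArea)
    h=cv2.convexHull(k)[:,0].astype(float);h=h[h[:,1]<vmax]
    X=ray(h,zt,c)[:,:2]
    f=least_squares(lambda q:np.hypot(*(X-q).T)-R,[x,y],loss='soft_l1',f_scale=.001)
    return (f.x*1000).round(1),np.abs(f.fun).max()*1000,len(X),[h[:,1].min(),h[:,1].max()]
E
python3 - <<'E'
from h import *
c=calibration("wrist");p,d=capture("wrist");s=read_state();print(s['position'])
for R in(.021,.0213):
  for v in(240,255,262): print(arc(d,c,.523,-.213,.173,R,v))
c=dict(np.load("pics/w1.npz"));print(arc(c['d'],c,.523,-.213,.173,.0213,400),arc(c['d'],c,.485,-.335,.173,.0253,400))
E
```

```text
[ 0.52304825 -0.2138509   0.1594299 ]
(array([ 524.8, -211. ]), np.float64(0.30235455156748037), 11, [np.float64(221.0), np.float64(239.0)])
(array([ 524.8, -211. ]), np.float64(0.4157051506644589), 15, [np.float64(221.0), np.float64(251.0)])
(array([ 524.8, -211. ]), np.float64(0.4515830789188179), 17, [np.float64(221.0), np.float64(261.0)])
(array([ 524.5, -211.1]), np.float64(0.3579418254563843), 11, [np.float64(221.0), np.float64(239.0)])
(array([ 524.4, -211.2]), np.float64(0.6489658780185065), 15, [np.float64(221.0), np.float64(251.0)])
(array([ 524.4, -211.1]), np.float64(0.7867382831289494), 17, [np.float64(221.0), np.float64(261.0)])
(array([ 522.1, -212.3]), np.float64(0.6351660241067959), 26, [np.float64(103.0), np.float64(147.0)]) (array([ 484.3, -336.8]), np.float64(0.8518443283477493), 27, [np.float64(179.0), np.float64(226.0)])
```

Request:
{"method": "send_rows", "body": {"plan": [[0,0.001,-0.0008,0.001,0],[0,0,0,0,0],[255,0,0,0,0],[255,0,0,0,0],[255,0,0,0,0],[255,0,0,0,0],[255,0,0,0,0],[255,0,0,0,0],[255,0,0,0,0],[255,0,0,0,0],[255,0,0,0,0],[255,0,0,0,0]]}}

```text
time_s: 3.72
position: [0.5232, -0.2119, 0.1572]
tcp_rot: [[0.94, 0.341, 0.0], [0.341, -0.94, -0.0], [-0.0, 0.0, -1.0]]
force: [0.3, -0.2, 1.0]
opening: 0.477
grasp_force: 30.0
```

Request:
{"method": "send_rows", "body": {"plan": [[255,0,0,-0.01,0],[255,0,0,-0.02,0],[255,0,0,-0.025,0],[255,0,0,-0.025,0],[255,0,0,-0.02,0],[255,0,0,0,0]]}}

```text
time_s: 4.22
position: [0.5255, -0.2132, 0.2623]
tcp_rot: [[0.94, 0.341, 0.008], [0.341, -0.94, -0.005], [0.006, 0.008, -1.0]]
force: [0.2, -1.2, -0.7]
opening: 0.477
grasp_force: 30.0
```

Request:
{"method": "send_rows", "body": {"plan": [[255,0.0024,-0.0086,0,0],[255,0.0054,-0.02,0,0],[255,0.0078,-0.0286,0,0],[255,0.0078,-0.0286,0,0],[255,0.0078,-0.0286,0,0],[255,0.0078,-0.0286,0,0],[255,0.0078,-0.0286,0,0],[255,0.0078,-0.0286,0,0],[255,0.0078,-0.0286,0,0],[255,0.0078,-0.0286,0,0],[255,0.0078,-0.0286,0,0],[255,0.0078,-0.0286,0,0],[255,0.0078,-0.0286,0,0],[255,0.0078,-0.0286,0,0],[255,0.0078,-0.0286,0,0],[255,0.0054,-0.02,0,0],[255,0.0024,-0.0086,0,0],[255,0,0,0,0],[255,0,0,0,0],[255,0,0,0,0]]}}

```text
time_s: 5.88
position: [0.4866, 0.2302, 0.2567]
tcp_rot: [[0.94, 0.34, -0.001], [0.34, -0.94, -0.001], [-0.002, 0.0, -1.0]]
force: [-0.4, -0.2, -0.7]
opening: 0.472
grasp_force: 30.0
```

```bash
python3 - <<'E'
from h import *
s=read_state();c=calibration("wrist");p,d=capture("wrist");cv2.imwrite("pics/w3.png",p);np.savez("pics/w3.npz",p=p,d=d,pos=s['position'],R=s['tcp_rot'],**c)
print(s['position'],s['time_s'],s['force'],s['opening'],s['joint_positions'])
E
```

```text
[0.48656668 0.23023345 0.25666816] 5.8833 [-0.39692325 -0.16354579 -0.72760715] 0.47166916165991324 [ 1.34433960e+01  2.21724494e+01  9.31345081e+01 -4.21943336e-02
  6.47879584e+01  8.35752529e+01]
```

View pics/w3.png

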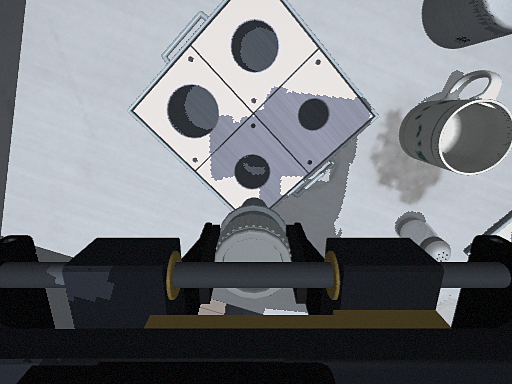

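Holes at pixels (255,46), (193,110), (314,114), (252,171); mug at (470,135), shaker at (420,235). Next I'll fit the hole circles.

```bash
cat >> h.py <<'E'
def holes(d,c,seeds,zp=.062):
    """seeds: pixel centres -> list of (x,y,r) mm on the plate plane"""
    P,_,U=cloud("",np.zeros(d.shape+(3,),np.uint8),d,c)
    M=np.full(d.shape,255,np.uint8);g=P[:,2]>zp-.005;M[U[g,1],U[g,0]]=0
    M=cv2.morphologyEx(M,cv2.MORPH_OPEN,np.ones((3,3)))
    out=[];cs=cv2.findContours(M,cv2.RETR_LIST,cv2.CHAIN_APPROX_NONE)[0]
    for s in seeds:
        k=[k for k in cs if cv2.pointPolygonTest(k,s,False)>=0 and 100<cv2.contourArea(k)<6000]
        if not k: out.append(None);continue
        k=max(k,key=cv2.contourArea);out.append(np.array(circ(ray(cv2.convexHull(k)[:,0].astype(float),zp,c)[:,:2]))*1000)
    return out
def lsq(H):
    """fit ideal 100 mm square (order around) -> centre, yaw deg, fitted corners, residual"""
    H=np.array(H)[:,:2];I=np.array([[-50,-50],[50,-50],[50,50],[-50,50.]])
    ctr=H.mean(0);A=H-ctr
    best=min(((np.sum((J@np.array([[np.cos(t),np.sin(t)],[-np.sin(t),np.cos(t)]])-A)**2),t,s) for s in(1,-1) for J in[I*[1,s]] for t in np.linspace(-np.pi,np.pi,7201)),key=lambda q:q[0])
    e,t,s=best;return ctr,np.degrees(t),(I*[1,s])@np.array([[np.cos(t),np.sin(t)],[-np.sin(t),np.cos(t)]])+ctr,np.sqrt(e/4)
E
python3 - <<'E'
from h import *
c=dict(np.load("pics/w3.npz"));d=c['d']
H=holes(d,c,[(255,46),(193,110),(252,171),(314,114)]);print(np.round(H,1))
ctr,t,F,e=lsq(H);print(ctr,t,F.round(1),e)
P,C,U=cloud("",c['p'],d,c)
for h in H:
    r=np.hypot(P[:,0]*1000-h[0],P[:,1]*1000-h[1]);m=(r>h[2]+3)&(r<45);print(np.median(P[m,2]))
zt=.257-.158+.173;x,y=c['pos'][:2]
for z in(zt,.27): print(arc(d,c,x,y,z,.021,262))
m=(np.hypot(P[:,0]-x,P[:,1]-y)<.015)&(P[:,2]>.25)&(P[:,2]<.29);print(np.percentile(P[m,2],[10,50,90]))
R=c['R'];print("F in tool",((np.c_[F/1000-c['pos'][:2],np.zeros(4)])@R).round(4))
E
```

```text
[[619.6 278.   25.3]
 [530.9 321.9  29.3]
 [486.9 233.2  21.4]
 [575.8 189.2  17.4]]
[553.29917739 255.58564564] 153.65 [[620.3 278.2]
 [530.7 322.6]
 [486.3 233. ]
 [575.9 188.6]] 0.6939299893324731
0.06151111311714555
0.3187434765657502
0.34332110477359534
0.3197859770273851
(array([488.5, 232.9]), np.float64(14.276300487377336), 14, [np.float64(223.0), np.float64(261.0)])
(array([489.3, 231.7]), np.float64(13.939300129052627), 15, [np.float64(222.0), np.float64(261.0)])
[0.26745943 0.26818357 0.26903327]
F in tool [[ 1.421e-01  4.000e-04 -2.000e-04]
 [ 7.290e-02 -7.180e-02 -2.000e-04]
 [ 7.000e-04 -2.700e-03 -0.000e+00]
 [ 6.990e-02  6.960e-02 -1.000e-04]]
```

```bash
cat >> h.py <<'E'
def heldx(d,c,pos,R,zt,rad,du=22):
    """tool-x offset of held lid from its far edge (upper image edge at columns near centre)"""
    P,_,U=cloud("",np.zeros(d.shape+(3,),np.uint8),d,c)
    T=(P-pos)@R;pts=[]
    for u in range(int(c['cx'])-du,int(c['cx'])+du+1):
        m=(U[:,0]==u)&(abs(P[:,2]-zt)<.006)&(abs(T[:,0])<.045)
        if m.any():pts.append((u,U[m,1].min()-.5))
    X=(ray(np.array(pts,float),zt,c)-pos)@R
    f=least_squares(lambda q:np.hypot(X[:,0]-q[0],X[:,1]-q[1])-rad,[0,0],loss='soft_l1',f_scale=.0005)
    return (f.x*1000).round(2),np.abs(f.fun).mean()*1000,len(X)
E
python3 - <<'E'
from h import *
c=dict(np.load("pics/w3.npz"))
for z in(.270,.272,.274):print(heldx(c['d'],c,c['pos'],c['R'],z,.021,22))
c=dict(np.load("pics/w1.npz"))
E
```

```text
(array([ 1.44, -1.32]), np.float64(0.34022905667464154), 45)
(array([ 1.46, -1.19]), np.float64(0.34576523525218383), 45)
(array([ 1.07, -1.07]), np.float64(0.2877221584190275), 45)
```

Request:
{"method": "send_rows", "body": {"plan": [[255,0.0178,0.0171,0,0],[255,0.0178,0.0171,0,0],[255,0.0178,0.0171,0,0],[255,0.0178,0.0171,0,0],[255,0,0,0,-0.1208],[255,0,0,0,-0.1208],[255,0,0,0,-0.1208],[255,0,0,0,-0.1208],[255,0,0,0,-0.1208],[255,0,0,0,-0.1208],[255,0,0,0,-0.1208],[255,0,0,0,-0.1208],[255,0,0,0,-0.1208],[255,0,0,0,-0.1208],[255,0,0,0,-0.1208],[255,0,0,0,-0.1208],[255,0,0,0,-0.1208],[255,0,0,0,0],[255,0,0,0,0],[255,0,0,0,0]]}}

```text
time_s: 7.6
position: [0.5773, 0.1904, 0.2572]
tcp_rot: [[-0.337, 0.942, -0.0], [0.942, 0.337, -0.0], [-0.0, -0.0, -1.0]]
force: [0.2, -0.0, -0.5]
opening: 0.472
grasp_force: 30.0
```

```bash
python3 - <<'E'
from h import *
s=read_state();c=calibration("wrist");p,d=capture("wrist");cv2.imwrite("pics/w4.png",p);np.savez("pics/w4.npz",p=p,d=d,pos=s['position'],R=s['tcp_rot'],**c)
print(s['position'],s['time_s'],s['force'],np.array(s['tcp_rot']).round(3).tolist())
a=ray
q=np.array([[620,278,62],[531,322,62],[486.5,233,62],[576,189,62]])/1000
k=(q-c['xyz'])@np.array(c['rotation']);uv=np.c_[k[:,0]/k[:,2]*c['fx']+c['cx'],k[:,1]/k[:,2]*c['fy']+c['cy']];print(uv.round())
H=holes(d,c,[tuple(map(float,x)) for x in uv]);print(H)
H1=holes(*(lambda e:(e['d'],e))(dict(np.load("pics/w3.npz"))),[(255,46),(193,110),(252,171),(314,114)])
R1=np.load("pics/w3.npz")['R'];R2=np.array(s['tcp_rot'])
ok=[i for i in range(4) if H[i] is not None]
D=np.array([H[i][:2]-H1[i][:2] for i in ok]);print(D)
# solve per-hole consistent: H = M1-R1 b = M2-R2 b
A=(R2-R1)[:2,:2];b=np.linalg.lstsq(np.vstack([A]*len(ok)),D.ravel(),rcond=None)[0];print("bias tool mm",b)
print(heldx(d,c,np.array(s['position']),R2,s['position'][2]+.015,.021))
E
```

```text
[0.57730031 0.19041674 0.25721055] 7.6 [ 0.16587669 -0.00650584 -0.50892268] [[-0.337, 0.942, -0.0], [0.942, 0.337, -0.0], [-0.0, -0.0, -1.0]]
[[312. 118.]
 [254.  51.]
 [192. 115.]
 [251. 175.]]
[array([619.57028667, 277.96714512,  25.27124177]), array([530.77754997, 321.78072553,  29.35039919]), array([486.83025733, 233.0159626 ,  21.4326888 ]), array([575.66773621, 189.18311154,  17.38943774])]
[[-0.04159517 -0.05162836]
 [-0.13817359 -0.08747056]
 [-0.07267729 -0.20634327]
 [-0.09843332 -0.05019559]]
bias tool mm [ 0.02636761 -0.08986011]
(array([ 2.87, -0.18]), np.float64(0.3589939928707288), 45)
```

View pics/w4.png

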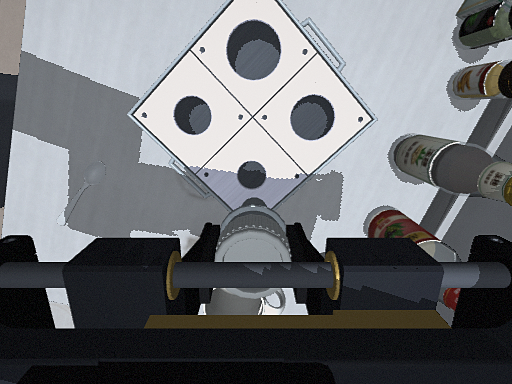

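The two views agree to about 0.1 mm, so the hole positions are reliable: red (530.7,322.6), yellow (620.3,278.2), green (486.3,233.0), white (575.9,188.6). Next I'll lower the white pot.

Request:
{"method": "send_rows", "body": {"plan": [[255,-0.0012,-0.0019,0.015,0],[255,0,0,0.025,0],[255,0,0,0.025,0],[255,0,0,0.025,0],[255,0,0,0.02,0],[255,0,0,0.012,0],[255,0,0,0,0],[255,0,0,0,0],[255,0,0,0,0],[255,0,0,0,0]]}}

```text
time_s: 8.48
position: [0.5771, 0.1897, 0.1369]
tcp_rot: [[-0.34, 0.94, 0.003], [0.94, 0.34, 0.0], [-0.001, 0.003, -1.0]]
force: [0.1, 0.2, -0.4]
opening: 0.472
grasp_force: 30.0
```

Request:
{"method": "send_rows", "body": {"plan": [[255,0,0,0.01,0],[255,0,0,0.01,0],[255,0,0,0,0],[255,0,0,0,0],[255,0,0,0,0],[255,0,0,0,0]]}}

```text
time_s: 8.98
position: [0.576, 0.1896, 0.1153]
tcp_rot: [[-0.34, 0.94, 0.0], [0.94, 0.34, 0.0], [-0.0, 0.0, -1.0]]
force: [-0.9, -0.5, -1.5]
opening: 0.473
grasp_force: 30.0
```

```bash
python3 - <<'E'
from rig import *;import numpy as np
for i in range(3):
    s=read_state();print(np.round(s['position'],4),np.round(s['force'],2),np.round(s['joint_positions'],3),s['time_s']);
    if i<2:capture("side")
E
```

```text
[0.576  0.1896 0.1153] [-0.86 -0.51 -1.47] [ 7.6690e+00  3.7714e+01  9.0642e+01  1.0000e-03  5.1625e+01 -1.2237e+01] 8.9833
[0.576  0.1896 0.1155] [-0.34  0.14 -0.2 ] [ 7.6700e+00  3.7704e+01  9.0641e+01  2.0000e-03  5.1626e+01 -1.2236e+01] 9.0333
[0.576  0.1896 0.1155] [ 0.42 -0.84 -0.75] [ 7.6680e+00  3.7701e+01  9.0641e+01  2.0000e-03  5.1628e+01 -1.2235e+01] 9.0833
```

Request:
{"method": "send_rows", "body": {"plan": [[255,-0.0009,-0.0004,0.006,0],[255,0,0,0.008,0],[255,0,0,0.006,0],[255,0,0,0,0],[255,0,0,0,0],[255,0,0,0,0]]}}

```text
time_s: 9.58
position: [0.5757, 0.1885, 0.095]
tcp_rot: [[-0.34, 0.94, -0.0], [0.94, 0.34, -0.0], [0.0, -0.0, -1.0]]
force: [0.5, -0.5, -1.6]
opening: 0.473
grasp_force: 30.0
```

Request:
{"method": "send_rows", "body": {"plan": [[255,0,0,0.004,0],[255,0,0,0.003,0],[255,0,0,0,0],[255,0,0,0,0],[255,0,0,0,0],[255,0,0,0,0]]}}

```text
time_s: 10.08
position: [0.5759, 0.1886, 0.0884]
tcp_rot: [[-0.34, 0.94, 0.0], [0.94, 0.34, 0.0], [-0.0, 0.0, -1.0]]
force: [0.5, 1.0, -0.8]
opening: 0.473
grasp_force: 30.0
```

Request:
{"method": "send_rows", "body": {"plan": [[255,0,0,0.002,0],[255,0,0,0.001,0],[255,0,0,0,0],[255,0,0,0,0],[255,0,0,0,0]]}}

```text
time_s: 10.5
position: [0.5758, 0.1885, 0.0853]
tcp_rot: [[-0.34, 0.94, 0.0], [0.94, 0.34, 0.0], [0.0, 0.0, -1.0]]
force: [0.4, 0.6, -1.5]
opening: 0.471
grasp_force: 30.0
```

```bash
python3 - <<'E'
from h import *
s=read_state();c=calibration("wrist");p,d=capture("wrist");np.savez("pics/w5.npz",p=p,d=d,pos=s['position'],R=s['tcp_rot'],**c)
print(s['force'],s['moment'],s['position'])
for q in("w4","w5"):
    c=dict(np.load(f"pics/{q}.npz"));print([heldx(c['d'],c,c['pos'],c['R'],c['pos'][2]+.0153,.021,k) for k in(14,22,30)])
E
```

```text
[ 0.44565752  0.60201287 -1.49115044] [ 0.0110896  -0.19371823 -0.02787596] [0.57576189 0.18852161 0.08525607]
[(array([ 2.86, -0.23]), np.float64(0.34404629424513544), 29), (array([ 2.8 , -0.04]), np.float64(0.33419296549775335), 45), (array([ 2.77, -0.18]), np.float64(0.3365863837443448), 61)]
[(array([ 2.96, -0.48]), np.float64(0.26278053271483004), 29), (array([ 2.89, -0.33]), np.float64(0.2966050863872405), 45), (array([ 2.84, -0.34]), np.float64(0.3056963549237719), 61)]
```

Request:
{"method": "send_rows", "body": {"plan": [[255,0,0,0.001,0],[255,0,0,0,0],[0,0,0,0,0],[0,0,0,0,0],[0,0,0,0,0],[0,0,0,0,0],[0,0,0,0,0],[0,0,0,0,0],[0,0,0,0,0],[0,0,0,0,0]]}}

```text
time_s: 11.38
position: [0.5758, 0.1885, 0.0843]
tcp_rot: [[-0.34, 0.94, 0.0], [0.94, 0.34, 0.0], [0.0, 0.0, -1.0]]
force: [-0.2, -0.3, -0.1]
opening: 0.963
grasp_force: 0.0
```

Request:
{"method": "send_rows", "body": {"plan": [[0,0,0,-0.01,0],[0,0,0,-0.02,0],[0,0,0,-0.03,0],[0,0,0,-0.03,0],[0,0,0,-0.03,0],[0,0,0,-0.03,0],[0,0,0,-0.022,0],[0,0,0,0,0],[0,0,0,0,0],[0,0,0,0,0]]}}

```text
time_s: 12.22
position: [0.5749, 0.1884, 0.2558]
tcp_rot: [[-0.34, 0.94, -0.001], [0.94, 0.34, -0.0], [0.0, -0.001, -1.0]]
force: [0.4, -0.1, -0.5]
opening: 0.999
grasp_force: 0.0
```

```bash
python3 - <<'E'
from h import *
s=read_state();c=calibration("wrist");p,d=capture("wrist");cv2.imwrite("pics/w6.png",p);np.savez("pics/w6.npz",p=p,d=d,pos=s['position'],R=s['tcp_rot'],**c)
print(s['position'],s['time_s'])
P,C,U=cloud("",p,d,c);r=np.hypot(P[:,0]-.5759,P[:,1]-.1886)
m=(r<.021)&(r>.0165)&(P[:,2]>.08);print(m.sum(),np.percentile(P[m,2],[5,25,50,75,95]))
print("lid",arc(d,c,.5759,.1886,.1,.021,400,.025))
m=m&(P[:,2]>.095);A=np.c_[P[m][:,:2]-[.5759,.1886],np.ones(m.sum())];print("tilt",np.linalg.lstsq(A,P[m,2],rcond=None)[0])
E
```

```text
[0.57489258 0.18840966 0.25583094] 12.2167
404 [0.09318994 0.09874753 0.09941771 0.09993385 0.1006751 ]
lid (array([575.1, 190. ]), np.float64(0.7424332751378576), 27, [np.float64(162.0), np.float64(199.0)])
tilt [-0.00063982 -0.00475141  0.09942712]
```

View pics/w6.png

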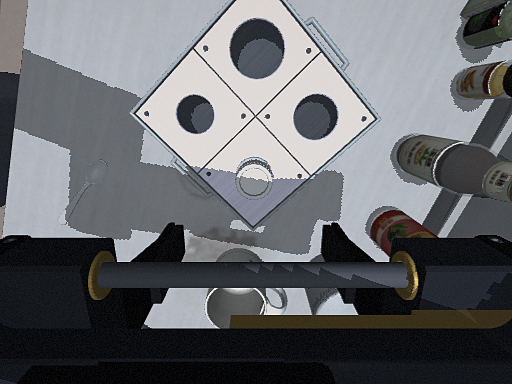

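White is home and level: lid top 0.0995 (expected 0.100), at pixel (254,180). Next, the green pot.

Request:
{"method": "send_rows", "body": {"plan": [[0,-0.0145,-0.0083,0,0],[0,-0.0289,-0.0165,0,0],[0,-0.0289,-0.0165,0,0],[0,-0.0289,-0.0165,0,0],[0,-0.0289,-0.0165,0,0],[0,-0.0289,-0.0165,0,0],[0,-0.0289,-0.0165,0,0],[0,-0.0289,-0.0165,0,0],[0,-0.0289,-0.0165,0,0],[0,-0.0289,-0.0165,0,0],[0,-0.0289,-0.0165,0,0],[0,-0.0289,-0.0165,0,0],[0,-0.0289,-0.0165,0,0],[0,-0.0289,-0.0165,0,0],[0,-0.0289,-0.0165,0,0],[0,-0.0289,-0.0165,0,0],[0,-0.0145,-0.0083,0,0],[0,0,0,0,0],[0,0,0,0,0],[0,0,0,0,0]]}}

```text
time_s: 13.93
position: [0.4845, -0.3345, 0.2552]
tcp_rot: [[-0.341, 0.94, -0.002], [0.94, 0.341, 0.003], [0.003, -0.001, -1.0]]
force: [0.8, 0.7, 0.4]
opening: 0.997
grasp_force: 0.0
```

```bash
python3 - <<'E'
from h import *
s=read_state();c=calibration("wrist");p,d=capture("wrist");cv2.imwrite("pics/w7.png",p);np.savez("pics/w7.npz",p=p,d=d,pos=s['position'],R=s['tcp_rot'],**c)
print(s['position'],s['time_s'])
for n,x,y,z,R in(("g",.4843,-.3368,.173,.025),("r",.522,-.2135,.0905,.033),("y",.485,-.334,.0905,.029)):
    try:
        a=arc(d,c,x,y,z,R,400);t=(a[0]/1000-s['position'][:2])@np.array(s['tcp_rot'])[:2,:2];print(n,a,"tool",t.round(4))
        P,_,U=cloud("",p,d,c);m=(np.hypot(P[:,0]-x,P[:,1]-y)<R-.003)&(abs(P[:,2]-z)<.01);print(np.percentile(P[m,2],[20,50,90]))
    except Exception as e:print(n,e)
E
```

```text
[ 0.48452184 -0.33446814  0.2552178 ] 13.9333
g (array([ 482.9, -336.9]), np.float64(1.029249785028774), 33, [np.float64(178.0), np.float64(233.0)]) tool [-0.0017 -0.0024]
[0.16840298 0.16982805 0.17397227]
r (array([ 521.2, -213.9]), np.float64(0.5744418690952005), 33, [np.float64(53.0), np.float64(119.0)]) tool [0.1008 0.0756]
[0.08599874 0.08981275 0.09136244]
y (array([ 482.5, -335.6]), np.float64(0.714324881945845), 17, [np.float64(156.0), np.float64(185.0)]) tool [-0.0004 -0.0023]
[0.08936019 0.09035156 0.09134321]
```

View pics/w7.png

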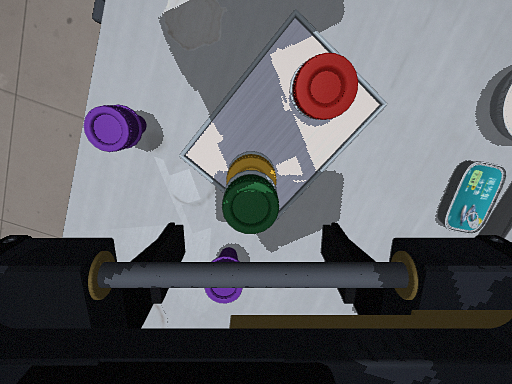

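Green lid at pixel (251,205), world about (484.2,-337.1); red lid at (326,86). Descending on green.

Request:
{"method": "send_rows", "body": {"plan": [[0,-0.0023,-0.0012,0.01,0],[0,0,0,0.018,0],[0,0,0,0.018,0],[0,0,0,0.018,0],[0,0,0,0.018,0],[0,0,0,0.015,0],[0,0,0,0,0],[0,0,0,0,0],[0,0,0,0,0],[0,0,0,0,0]]}}

```text
time_s: 14.82
position: [0.4853, -0.339, 0.1604]
tcp_rot: [[-0.341, 0.94, 0.002], [0.94, 0.341, -0.002], [-0.002, 0.001, -1.0]]
force: [-0.1, -0.1, -0.7]
opening: 0.998
grasp_force: 0.0
```

```bash
python3 - <<'E'
from h import *
s=read_state();c=calibration("wrist");p,d=capture("wrist");np.savez("pics/w8.npz",p=p,d=d,pos=s['position'],R=s['tcp_rot'],**c)
print(s['position'],s['time_s'],s['force'])
c=dict(np.load("pics/w8.npz"));print([heldx(c['d'],c,c['pos'],c['R'],c['pos'][2]+.0153,.025,k) for k in(14,22,30)])
E
```

```text
[ 0.48527777 -0.3390378   0.16039128] 14.8167 [-0.10210156 -0.10918683 -0.70286672]
[(array([ 3.37, -1.61]), np.float64(0.1286485883126779), 29), (array([ 3.31, -1.34]), np.float64(0.14617394492763805), 45), (array([ 3.28, -1.53]), np.float64(0.16751242725128074), 61)]
```

Request:
{"method": "send_rows", "body": {"plan": [[0,0.002,-0.0009,0.0022,0],[0,0,0,0,0],[0,0,0,0,0],[255,0,0,0,0],[255,0,0,0,0],[255,0,0,0,0],[255,0,0,0,0],[255,0,0,0,0],[255,0,0,0,0],[255,0,0,0,0],[255,0,0,0,0]]}}

```text
time_s: 15.78
position: [0.483, -0.3372, 0.157]
tcp_rot: [[-0.34, 0.94, 0.0], [0.94, 0.34, 0.0], [0.0, 0.0, -1.0]]
force: [0.3, -1.0, -0.4]
opening: 0.566
grasp_force: 30.0
```

```bash
python3 - <<'E'
from h import *
s=read_state();c=calibration("wrist");p,d=capture("wrist");np.savez("pics/w9.npz",p=p,d=d,pos=s['position'],R=s['tcp_rot'],**c)
print(s['position'],s['time_s'],s['force'])
c=dict(np.load("pics/w9.npz"));print([heldx(c['d'],c,c['pos'],c['R'],c['pos'][2]+.0153,.025,k) for k in(14,22,30)])
E
```

```text
[ 0.48303934 -0.33723359  0.15700888] 15.7833 [ 0.32491117 -0.96190259 -0.42765998]
[(array([1.42, 0.22]), np.float64(0.3240740299818952), 29), (array([ 1.44, -0.16]), np.float64(0.3214422789948351), 45), (array([ 1.41, -0.09]), np.float64(0.29712922010893555), 61)]
```

Request:
{"method": "send_rows", "body": {"plan": [[255,0,0,-0.01,0],[255,0,0,-0.02,0],[255,0,0,-0.025,0],[255,0,0,-0.025,0],[255,0,0,-0.02,0],[255,0,0,0,0]]}}

```text
time_s: 16.33
position: [0.4849, -0.339, 0.262]
tcp_rot: [[-0.341, 0.94, 0.007], [0.94, 0.341, -0.007], [-0.009, 0.004, -1.0]]
force: [1.0, 0.1, -1.5]
opening: 0.563
grasp_force: 30.0
```

Request:
{"method": "send_rows", "body": {"plan": [[255,0.0089,0.0033,0,0],[255,0.0208,0.0076,0,0],[255,0.0297,0.0109,0,0],[255,0.0297,0.0109,0,0],[255,0.0297,0.0109,0,0],[255,0.0297,0.0109,0,0],[255,0.0297,0.0109,0,0],[255,0.0297,0.0109,0,0],[255,0.0297,0.0109,0,0],[255,0.0297,0.0109,0,0],[255,0.0297,0.0109,0,0],[255,0.0297,0.0109,0,0],[255,0.0297,0.0109,0,0],[255,0.0297,0.0109,0,0],[255,0.0297,0.0109,0,0],[255,0.0297,0.0109,0,0],[255,0.0297,0.0109,0,0],[255,0.0297,0.0109,0,0],[255,0.0208,0.0076,0,0],[255,0.0089,0.0033,0,0]]}}

```text
time_s: 18.0
position: [0.483, 0.2351, 0.255]
tcp_rot: [[-0.343, 0.939, -0.005], [0.939, 0.343, 0.0], [0.002, -0.004, -1.0]]
force: [-0.5, -0.4, -2.5]
opening: 0.563
grasp_force: 30.0
```

Request:
{"method": "send_rows", "body": {"plan": [[255,0,0,0.01,0],[255,0,0,0.025,0],[255,0,0,0.025,0],[255,0,0,0.025,0],[255,0,0,0.025,0],[255,0,0,0.01,0],[255,0,0,0,0],[255,0,0,0,0],[255,0,0,0,0],[255,0,0,0,0],[255,0,0,0,0]]}}

```text
time_s: 18.92
position: [0.4864, 0.2324, 0.1384]
tcp_rot: [[-0.34, 0.94, 0.003], [0.94, 0.34, 0.001], [-0.0, 0.003, -1.0]]
force: [0.0, -0.6, -2.4]
opening: 0.565
grasp_force: 30.0
```

Request:
{"method": "send_rows", "body": {"plan": [[255,0,0,0.01,0],[255,0,0,0.012,0],[255,0,0,0.012,0],[255,0,0,0.006,0],[255,0,0,0,0],[255,0,0,0,0],[255,0,0,0,0],[255,0,0,0,0]]}}

```text
time_s: 19.58
position: [0.486, 0.2324, 0.0976]
tcp_rot: [[-0.34, 0.94, 0.001], [0.94, 0.34, 0.0], [-0.0, 0.001, -1.0]]
force: [0.5, 0.3, -1.9]
opening: 0.565
grasp_force: 30.0
```

```bash
python3 - <<'E'
from rig import *;import numpy as np
s=read_state();print(np.round(s['position'],4),np.round(s['force'],2),np.round(s['moment'],2),s['time_s'])
E
```

```text
[0.486  0.2324 0.0976] [ 0.48  0.33 -1.86] [ 0.03 -0.14 -0.01] 19.5833
```

Request:
{"method": "send_rows", "body": {"plan": [[255,0.0005,0.0005,0.004,0],[255,0,0,0.005,0],[255,0,0,0,0],[255,0,0,0,0],[255,0,0,0,0]]}}

```text
time_s: 20.0
position: [0.4857, 0.2328, 0.0879]
tcp_rot: [[-0.34, 0.94, -0.0], [0.94, 0.34, -0.0], [0.0, -0.0, -1.0]]
force: [0.8, -0.6, -1.3]
opening: 0.564
grasp_force: 30.0
```

Request:
{"method": "send_rows", "body": {"plan": [[255,0,0,0.003,0],[255,0,0,0.001,0],[255,0,0,0,0],[255,0,0,0,0],[255,0,0,0,0]]}}

```text
time_s: 20.42
position: [0.4858, 0.2329, 0.0841]
tcp_rot: [[-0.34, 0.94, 0.0], [0.94, 0.34, 0.0], [-0.0, 0.0, -1.0]]
force: [-0.1, 0.2, -3.0]
opening: 0.564
grasp_force: 30.0
```

Request:
{"method": "send_rows", "body": {"plan": [[0,0,0,0.0005,0],[0,0,0,0,0],[0,0,0,0,0],[0,0,0,0,0],[0,0,0,0,0],[0,0,0,0,0],[0,0,0,0,0],[0,0,0,-0.01,0],[0,0,0,-0.02,0],[0,0,0,-0.03,0],[0,0,0,-0.03,0],[0,0,0,-0.03,0],[0,0,0,-0.03,0],[0,0,0,-0.02,0],[0,0,0,0,0],[0,0,0,0,0],[0,0,0,0,0]]}}

```text
time_s: 21.83
position: [0.485, 0.2327, 0.2532]
tcp_rot: [[-0.34, 0.94, -0.001], [0.94, 0.34, -0.0], [0.0, -0.001, -1.0]]
force: [-0.3, -0.1, -0.7]
opening: 1.002
grasp_force: 0.0
```

```bash
cat >> h.py <<'E'
def hung(d,c,x,y,R,ztop=.1):
    P,_,U=cloud("",np.zeros(d.shape+(3,),np.uint8),d,c);r=np.hypot(P[:,0]-x,P[:,1]-y)
    m=(r<R)&(r>.0165)&(P[:,2]>ztop-.004)&(P[:,2]<ztop+.02)
    A=np.c_[P[m][:,:2]-[x,y],np.ones(m.sum())];t=np.linalg.lstsq(A,P[m,2],rcond=None)[0]
    return "lid",arc(d,c,x,y,ztop,R,400,R+.006)[:2],"tiltdeg",np.degrees(t[:2]).round(2),"z",t[2].round(4),m.sum()
E
python3 - <<'E'
from h import *
s=read_state();c=calibration("wrist");p,d=capture("wrist")
print(s['position'],s['time_s'],hung(d,c,.4863,.233,.025))
E
```

```text
[0.4849673  0.23266398 0.25323521] 21.8333 ('lid', (array([485.7, 233. ]), np.float64(0.5597982429283755)), 'tiltdeg', array([0.07, 0.13]), 'z', np.float64(0.0993), np.int64(827))
```

Green is home and level. Now red.

Request:
{"method": "send_rows", "body": {"plan": [[0,-0.0154,-0.0042,0,0],[0,-0.0309,-0.0084,0,0],[0,-0.0309,-0.0084,0,0],[0,-0.0309,-0.0084,0,0],[0,-0.0309,-0.0084,0,0],[0,-0.0309,-0.0084,0,0],[0,-0.0309,-0.0084,0,0],[0,-0.0309,-0.0084,0,0],[0,-0.0309,-0.0084,0,0],[0,-0.0309,-0.0084,0,0],[0,-0.0309,-0.0084,0,0],[0,-0.0309,-0.0084,0,0],[0,-0.0309,-0.0084,0,0],[0,-0.0309,-0.0084,0,0],[0,-0.0154,-0.0042,0.02,0],[0,0,0,0.03,0],[0,0,0,0,0],[0,0,0,0,0],[0,0,0,0,0],[0,0,0,0,0]]}}

```text
time_s: 23.55
position: [0.5231, -0.2135, 0.2046]
tcp_rot: [[-0.341, 0.94, 0.001], [0.94, 0.341, -0.001], [-0.001, 0.001, -1.0]]
force: [0.2, 0.4, 0.4]
opening: 1.001
grasp_force: 0.0
```

```bash
python3 - <<'E'
from h import *
s=read_state();c=calibration("wrist");p,d=capture("wrist");cv2.imwrite("pics/w10.png",p);np.savez("pics/w10.npz",p=p,d=d,pos=s['position'],R=s['tcp_rot'],**c)
print(s['position'],s['time_s'])
for n,x,y,z,R in(("r",.522,-.2135,.0905,.033),("y",.485,-.334,.0905,.029)):
    try:
        a=arc(d,c,x,y,z,R,400);t=(a[0]/1000-s['position'][:2])@np.array(s['tcp_rot'])[:2,:2];print(n,a,"tool",t.round(4))
    except Exception as e:print(n,e)
E
```

```text
[ 0.52307161 -0.21345621  0.20458797] 23.55
r (array([ 521.7, -212.3]), np.float64(0.5809330257342538), 31, [np.float64(158.0), np.float64(223.0)]) tool [ 0.0016 -0.0009]
y (array([ 483.3, -334.5]), np.float64(14.89097522162479), 15, [np.float64(288.0), np.float64(305.0)]) tool [-0.1002 -0.0787]
```

View pics/w10.png

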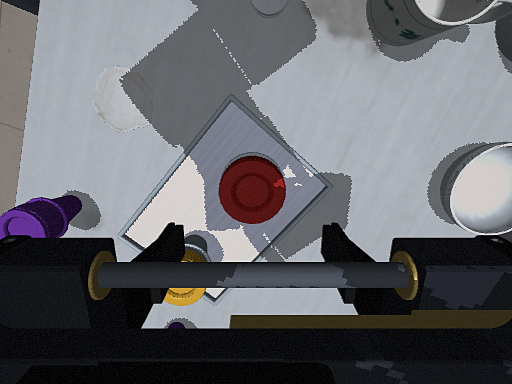

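Red lid is at (252,190), centred between the fingers. Yellow is at (185,285).

Request:
{"method": "send_rows", "body": {"plan": [[0,0.0008,0,0.015,0],[0,0,0,0.02,0],[0,0,0,0.02,0],[0,0,0,0.02,0],[0,0,0,0.02,0],[0,0,0,0.018,0],[0,0,0,0.012,0],[0,0,0,0,0],[0,0,0,0,0],[0,0,0,0,0],[0,0,0,0,0],[0,0,0,0,0]]}}

```text
time_s: 24.6
position: [0.523, -0.2134, 0.0798]
tcp_rot: [[-0.341, 0.94, 0.002], [0.94, 0.341, -0.001], [-0.002, 0.002, -1.0]]
force: [0.2, -0.5, -0.1]
opening: 0.999
grasp_force: 0.0
```

```bash
python3 - <<'E'
from h import *
s=read_state();c=calibration("wrist");p,d=capture("wrist");np.savez("pics/w11.npz",p=p,d=d,pos=s['position'],R=s['tcp_rot'],**c)
print(s['position'],s['time_s'],s['force'])
c=dict(np.load("pics/w11.npz"));print([heldx(c['d'],c,c['pos'],c['R'],.0905,.033,k) for k in(14,22,30)])
E
```

```text
[ 0.52296303 -0.2134284   0.07984425] 24.6 [ 0.17945308 -0.51622693 -0.11001833]
[(array([ 2.25, -0.45]), np.float64(0.28789050902690605), 29), (array([ 2.16, -0.92]), np.float64(0.3011334669846212), 45), (array([ 2.19, -0.76]), np.float64(0.32533824360675445), 61)]
```

Request:
{"method": "send_rows", "body": {"plan": [[0,0.0008,-0.0005,0.003,0],[0,0,0,0,0],[0,0,0,0,0],[255,0,0,0,0],[255,0,0,0,0],[255,0,0,0,0],[255,0,0,0,0],[255,0,0,0,0],[255,0,0,0,0],[255,0,0,0,0]]}}

```text
time_s: 25.48
position: [0.5215, -0.2125, 0.0755]
tcp_rot: [[-0.34, 0.94, 0.0], [0.94, 0.34, -0.0], [-0.0, 0.0, -1.0]]
force: [0.1, 0.4, -0.2]
opening: 0.747
grasp_force: 30.0
```

```bash
python3 - <<'E'
from h import *
s=read_state();c=calibration("wrist");p,d=capture("wrist");np.savez("pics/w12.npz",p=p,d=d,pos=s['position'],R=s['tcp_rot'],**c)
print(s['position'],s['time_s'],s['force'])
c=dict(np.load("pics/w12.npz"));print([heldx(c['d'],c,c['pos'],c['R'],.0907,.033,k) for k in(14,22,30)])
E
```

```text
[ 0.5215016  -0.21251907  0.07554172] 25.4833 [ 0.09216421  0.37243204 -0.21732746]
[(array([0.93, 1.09]), np.float64(0.45165329872300386), 29), (array([0.82, 0.11]), np.float64(0.44363799436534807), 45), (array([0.83, 0.01]), np.float64(0.4001260784265541), 61)]
```

Request:
{"method": "send_rows", "body": {"plan": [[255,0,0,-0.01,0],[255,0,0,-0.02,0],[255,0,0,-0.025,0],[255,0,0,-0.025,0],[255,0,0,-0.025,0],[255,0,0,-0.025,0],[255,0,0,-0.015,0],[255,0,0,0,0]]}}

```text
time_s: 26.2
position: [0.523, -0.2135, 0.2245]
tcp_rot: [[-0.341, 0.94, 0.006], [0.94, 0.341, -0.004], [-0.006, 0.004, -1.0]]
force: [0.5, -0.6, -3.3]
opening: 0.753
grasp_force: 30.0
```

Request:
{"method": "send_rows", "body": {"plan": [[255,0.0088,0.0034,0,0],[255,0.0206,0.0078,0,0],[255,0.0294,0.0112,0,0],[255,0.0294,0.0112,0,0],[255,0.0294,0.0112,0,0],[255,0.0294,0.0112,0,0],[255,0.0294,0.0112,0,0],[255,0.0294,0.0112,0,0],[255,0.0294,0.0112,0,0],[255,0.0294,0.0112,0,0],[255,0.0294,0.0112,0,0],[255,0.0294,0.0112,0,0],[255,0.0294,0.0112,0,0],[255,0.0294,0.0112,0,0],[255,0.0294,0.0112,0,0],[255,0.0294,0.0112,0,0],[255,0.0294,0.0112,0,0],[255,0.0206,0.0078,0,0],[255,0.0094,0.0036,0,0],[255,0,0,0,0]]}}

```text
time_s: 27.87
position: [0.5284, 0.3249, 0.2185]
tcp_rot: [[-0.344, 0.939, -0.004], [0.939, 0.344, -0.001], [0.001, -0.004, -1.0]]
force: [0.3, -0.2, -2.8]
opening: 0.753
grasp_force: 30.0
```

Request:
{"method": "send_rows", "body": {"plan": [[255,0,0,0.01,0],[255,0,0,0.02,0],[255,0,0,0.025,0],[255,0,0,0.02,0],[255,0,0,0.006,0],[255,0,0,0,0],[255,0,0,0,0],[255,0,0,0,0],[255,0,0,0,0],[255,0,0,0,0]]}}

```text
time_s: 28.7
position: [0.5311, 0.3231, 0.1409]
tcp_rot: [[-0.34, 0.94, 0.003], [0.94, 0.34, 0.001], [0.0, 0.003, -1.0]]
force: [-0.2, 0.4, -2.4]
opening: 0.754
grasp_force: 30.0
```

Request:
{"method": "send_rows", "body": {"plan": [[255,0,0,0.008,0],[255,0,0,0.01,0],[255,0,0,0.01,0],[255,0,0,0.008,0],[255,0,0,0.006,0],[255,0,0,0,0],[255,0,0,0,0],[255,0,0,0,0],[255,0,0,0,0]]}}

```text
time_s: 29.45
position: [0.5307, 0.3231, 0.098]
tcp_rot: [[-0.34, 0.94, 0.001], [0.94, 0.34, 0.0], [0.0, 0.001, -1.0]]
force: [-0.4, 0.3, -2.6]
opening: 0.752
grasp_force: 30.0
```

Request:
{"method": "send_rows", "body": {"plan": [[255,0,0,0.004,0],[255,0,0,0.004,0],[255,0,0,0,0],[255,0,0,0,0],[255,0,0,0,0]]}}

```text
time_s: 29.87
position: [0.5303, 0.3229, 0.0895]
tcp_rot: [[-0.34, 0.94, -0.0], [0.94, 0.34, -0.0], [0.0, -0.0, -1.0]]
force: [0.4, -0.1, -2.1]
opening: 0.749
grasp_force: 30.0
```

Now the last 4 mm; then release if no load appears.

Request:
{"method": "send_rows", "body": {"plan": [[255,0.0001,0.0002,0.002,0],[255,0,0,0.002,0],[255,0,0,0,0],[255,0,0,0,0],[255,0,0,0,0]]}}

```text
time_s: 30.28
position: [0.5304, 0.3231, 0.0855]
tcp_rot: [[-0.34, 0.94, -0.0], [0.94, 0.34, -0.0], [0.0, -0.0, -1.0]]
force: [0.8, 0.3, -2.4]
opening: 0.751
grasp_force: 30.0
```

Request:
{"method": "send_rows", "body": {"plan": [[0,0,0,0.0003,0],[0,0,0,0,0],[0,0,0,0,0],[0,0,0,0,0],[0,0,0,0,0],[0,0,0,0,0],[0,0,0,-0.01,0],[0,0,0,-0.02,0],[0,0,0,-0.03,0],[0,0,0,-0.03,0],[0,0,0,-0.03,0],[0,0,0,-0.03,0],[0,0,0,-0.02,0],[0,0,0,0,0],[0,0,0,0,0],[0,0,0,0,0]]}}

```text
time_s: 31.62
position: [0.5296, 0.3227, 0.2547]
tcp_rot: [[-0.34, 0.94, -0.001], [0.94, 0.34, -0.001], [-0.0, -0.002, -1.0]]
force: [-1.2, -0.5, -1.0]
opening: 0.999
grasp_force: 0.0
```

```bash
python3 - <<'E'
from h import *
s=read_state();c=calibration("wrist");p,d=capture("wrist")
print(s['position'],s['time_s'],hung(d,c,.5307,.3226,.033))
E
```

```text
[0.52962035 0.32272663 0.25469626] 31.6167 ('lid', (array([530.3, 323.2]), np.float64(0.6360018520332535)), 'tiltdeg', array([-0.04,  0.07]), 'z', np.float64(0.0993), np.int64(1906))
```

Request:
{"method": "send_rows", "body": {"plan": [[0,-0.0167,-0.0074,0,0],[0,-0.0335,-0.0148,0,0],[0,-0.0335,-0.0148,0,0],[0,-0.0335,-0.0148,0,0],[0,-0.0335,-0.0148,0,0],[0,-0.0335,-0.0148,0,0],[0,-0.0335,-0.0148,0,0],[0,-0.0335,-0.0148,0,0],[0,-0.0335,-0.0148,0,0],[0,-0.0335,-0.0148,0,0],[0,-0.0335,-0.0148,0,0],[0,-0.0335,-0.0148,0,0],[0,-0.0335,-0.0148,0,0],[0,-0.0335,-0.0148,0,0],[0,-0.0335,-0.0148,0,0],[0,-0.0335,-0.0148,0,0],[0,-0.0335,-0.0148,0,0],[0,-0.0335,-0.0148,0,0],[0,-0.0167,-0.0074,0,0],[0,0,0,0.02,0]]}}

```text
time_s: 33.33
position: [0.4865, -0.3407, 0.2369]
tcp_rot: [[-0.336, 0.942, 0.005], [0.942, 0.336, -0.007], [-0.008, 0.002, -1.0]]
force: [1.0, -0.3, 1.5]
opening: 0.999
grasp_force: 0.0
```

Request:
{"method": "send_rows", "body": {"plan": [[0,0,0,0.03,0],[0,0,0,0,0],[0,0,0,0,0],[0,0,0,0,0],[0,0,0,0,0]]}}

```text
time_s: 33.75
position: [0.486, -0.3345, 0.2065]
tcp_rot: [[-0.341, 0.94, 0.002], [0.94, 0.341, -0.001], [-0.002, 0.001, -1.0]]
force: [-0.0, -0.6, 0.2]
opening: 1.002
grasp_force: 0.0
```

```bash
python3 - <<'E'
from h import *
s=read_state();c=calibration("wrist");p,d=capture("wrist");cv2.imwrite("pics/w13.png",p)
print(s['position'],s['time_s'])
a=arc(d,c,.484,-.3347,.0905,.029,400);t=(a[0]/1000-s['position'][:2])@np.array(s['tcp_rot'])[:2,:2];print(a,"tool",t.round(4))
E
```

```text
[ 0.4860474  -0.33454789  0.20651627] 33.75
(array([ 482.5, -335.5]), np.float64(0.576045876399988), 34, [np.float64(163.0), np.float64(220.0)]) tool [ 0.0003 -0.0037]
```

View pics/w13.png

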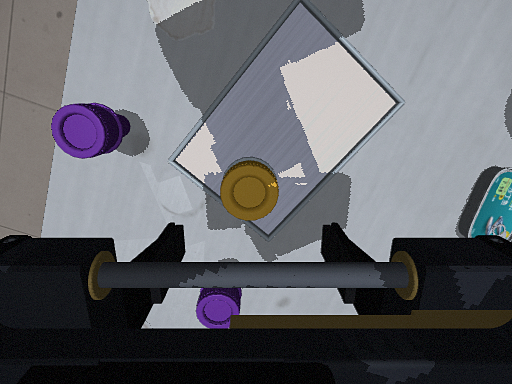

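Yellow lid at (249.5,190), so a shift of about -2.8 mm in tool y.

Request:
{"method": "send_rows", "body": {"plan": [[0,-0.0003,-0.0028,0.015,0],[0,0,0,0.02,0],[0,0,0,0.02,0],[0,0,0,0.02,0],[0,0,0,0.02,0],[0,0,0,0.02,0],[0,0,0,0.013,0],[0,0,0,0,0],[0,0,0,0,0],[0,0,0,0,0],[0,0,0,0,0],[0,0,0,0,0]]}}

```text
time_s: 34.8
position: [0.4834, -0.3364, 0.0787]
tcp_rot: [[-0.341, 0.94, 0.002], [0.94, 0.341, -0.002], [-0.003, 0.001, -1.0]]
force: [-0.4, 0.0, 0.1]
opening: 0.997
grasp_force: 0.0
```

```bash
python3 - <<'E'
from h import *
s=read_state();c=calibration("wrist");p,d=capture("wrist");np.savez("pics/w14.npz",p=p,d=d,pos=s['position'],R=s['tcp_rot'],**c)
print(s['position'],s['time_s'],s['force'])
c=dict(np.load("pics/w14.npz"));print([heldx(c['d'],c,c['pos'],c['R'],.0905,.029,k) for k in(14,22,30)])
E
```

```text
[ 0.48342148 -0.33636171  0.0786757 ] 34.8 [-0.38833177  0.00348915  0.13796291]
[(array([ 1.76, -0.32]), np.float64(0.46322157575999107), 29), (array([ 1.75, -0.08]), np.float64(0.3715822168496556), 45), (array([ 1.73, -0.26]), np.float64(0.3579466376477589), 61)]
```

Request:
{"method": "send_rows", "body": {"plan": [[0,0,0,0.0015,0],[0,0,0,0,0],[0,0,0,0,0],[255,0,0,0,0],[255,0,0,0,0],[255,0,0,0,0],[255,0,0,0,0],[255,0,0,0,0],[255,0,0,0,0],[255,0,0,0,0]]}}

```text
time_s: 35.68
position: [0.4827, -0.3357, 0.0757]
tcp_rot: [[-0.34, 0.94, 0.0], [0.94, 0.34, 0.0], [0.0, 0.0, -1.0]]
force: [0.3, -0.5, -1.0]
opening: 0.654
grasp_force: 30.0
```

```bash
python3 - <<'E'
from h import *
s=read_state();c=calibration("wrist");p,d=capture("wrist");np.savez("pics/w15.npz",p=p,d=d,pos=s['position'],R=s['tcp_rot'],**c)
print(s['position'],s['time_s'],s['force'])
c=dict(np.load("pics/w15.npz"));print([heldx(c['d'],c,c['pos'],c['R'],.0907,.029,k) for k in(14,22,30)])
E
```

```text
[ 0.48271856 -0.33574468  0.0757053 ] 35.6833 [ 0.2725172  -0.544637   -1.02444075]
[(array([ 0.92, -0.36]), np.float64(0.4035576062416358), 29), (array([ 0.97, -0.03]), np.float64(0.3534854516603596), 45), (array([ 0.91, -0.05]), np.float64(0.363904909812878), 61)]
```

```bash
python3 - <<'E'
from h import *
c=dict(np.load("pics/w4.npz"));P,C,U=cloud("",c['p'],c['d'],c)
p=cv2.imread("pics/side0.png");d=np.load("pics/side0.npy");Q=cloud("",p,d,calibration("side"))[0]
p=cv2.imread("pics/scene0.png");d=np.load("pics/scene0.npy");S=cloud("",p,d,calibration("scene"))[0]
for n,A in(("w4",P),("side",Q),("scene",S)):
    for z0 in(.08,.13):
        for y0 in np.arange(.12,.5,.05):
            m=(A[:,0]>.64)&(A[:,0]<.88)&(A[:,1]>y0)&(A[:,1]<y0+.05)&(A[:,2]>z0)&(A[:,2]<.24)
            if m.sum()>8:print(n,z0,y0.round(2),m.sum(),"xmin",np.percentile(A[m,0],2).round(3),"zmax",A[m,2].max().round(3))
E
```

```text
w4 0.08 0.12 239 xmin 0.779 zmax 0.19
w4 0.08 0.17 1185 xmin 0.769 zmax 0.19
w4 0.08 0.22 1587 xmin 0.755 zmax 0.193
w4 0.08 0.27 3272 xmin 0.751 zmax 0.193
w4 0.08 0.32 41 xmin 0.796 zmax 0.096
w4 0.08 0.37 372 xmin 0.784 zmax 0.101
w4 0.08 0.42 72 xmin 0.758 zmax 0.088
w4 0.13 0.12 239 xmin 0.779 zmax 0.19
w4 0.13 0.17 556 xmin 0.776 zmax 0.19
w4 0.13 0.22 582 xmin 0.76 zmax 0.193
w4 0.13 0.27 2032 xmin 0.756 zmax 0.193
side 0.08 0.12 341 xmin 0.767 zmax 0.24
side 0.08 0.17 337 xmin 0.767 zmax 0.24
side 0.08 0.22 264 xmin 0.755 zmax 0.24
side 0.08 0.27 417 xmin 0.75 zmax 0.237
side 0.08 0.32 143 xmin 0.803 zmax 0.24
side 0.08 0.37 253 xmin 0.784 zmax 0.239
side 0.08 0.42 293 xmin 0.76 zmax 0.239
side 0.08 0.47 332 xmin 0.767 zmax 0.238
side 0.13 0.12 241 xmin 0.77 zmax 0.24
side 0.13 0.17 233 xmin 0.772 zmax 0.24
side 0.13 0.22 165 xmin 0.764 zmax 0.24
side 0.13 0.27 302 xmin 0.757 zmax 0.237
side 0.13 0.32 98 xmin 0.874 zmax 0.24
side 0.13 0.37 104 xmin 0.874 zmax 0.239
side 0.13 0.42 125 xmin 0.873 zmax 0.239
side 0.13 0.47 112 xmin 0.873 zmax 0.238
```

Bottles start at x ≥ 0.75 and the gripper body reaches at most 0.722, so I'll keep this yaw.

Request:
{"method": "send_rows", "body": {"plan": [[255,0,0,-0.01,0],[255,0,0,-0.02,0],[255,0,0,-0.025,0],[255,0,0,-0.025,0],[255,0,0,-0.025,0],[255,0,0,-0.025,0],[255,0,0,-0.025,0],[255,0,0,0,0]]}}

```text
time_s: 36.4
position: [0.4848, -0.3377, 0.2364]
tcp_rot: [[-0.341, 0.94, 0.007], [0.94, 0.341, -0.008], [-0.01, 0.004, -1.0]]
force: [0.8, -0.7, -1.7]
opening: 0.662
grasp_force: 30.0
```

Request:
{"method": "send_rows", "body": {"plan": [[255,0.0088,0.0056,0,0],[255,0.0206,0.0131,0,0],[255,0.0295,0.0188,0,0],[255,0.0295,0.0188,0,0],[255,0.0295,0.0188,0,0],[255,0.0295,0.0188,0,0],[255,0.0295,0.0188,0,0],[255,0.0295,0.0188,0,0],[255,0.0295,0.0188,0,0],[255,0.0295,0.0188,0,0],[255,0.0295,0.0188,0,0],[255,0.0295,0.0188,0,0],[255,0.0295,0.0188,0,0],[255,0.0295,0.0188,0,0],[255,0.0295,0.0188,0,0],[255,0.0295,0.0188,0,0],[255,0.0295,0.0188,0,0],[255,0.0295,0.0188,0,0],[255,0.0206,0.0131,0,0],[255,0.0088,0.0056,0,0]]}}

```text
time_s: 38.07
position: [0.618, 0.2827, 0.2277]
tcp_rot: [[-0.344, 0.939, -0.005], [0.939, 0.344, 0.001], [0.002, -0.004, -1.0]]
force: [1.5, 0.5, -2.3]
opening: 0.658
grasp_force: 30.0
```

Request:
{"method": "send_rows", "body": {"plan": [[255,0,0,0.01,0],[255,0,0,0.02,0],[255,0,0,0.025,0],[255,0,0,0.025,0],[255,0,0,0.01,0],[255,0,0,0,0],[255,0,0,0,0],[255,0,0,0,0],[255,0,0,0,0],[255,0,0,0,0]]}}

```text
time_s: 38.9
position: [0.621, 0.2786, 0.1425]
tcp_rot: [[-0.34, 0.94, 0.003], [0.94, 0.34, 0.001], [-0.0, 0.003, -1.0]]
force: [0.9, 0.7, -2.1]
opening: 0.659
grasp_force: 30.0
```

Request:
{"method": "send_rows", "body": {"plan": [[255,0,0,0.008,0],[255,0,0,0.01,0],[255,0,0,0.01,0],[255,0,0,0.008,0],[255,0,0,0.006,0],[255,0,0,0,0],[255,0,0,0,0],[255,0,0,0,0],[255,0,0,0,0]]}}

```text
time_s: 39.65
position: [0.6205, 0.2786, 0.0993]
tcp_rot: [[-0.34, 0.94, 0.001], [0.94, 0.34, 0.0], [-0.0, 0.001, -1.0]]
force: [-0.1, -0.4, -2.2]
opening: 0.66
grasp_force: 30.0
```

Request:
{"method": "send_rows", "body": {"plan": [[255,0,0,0.004,0],[255,0,0,0.004,0],[255,0,0,0,0],[255,0,0,0,0],[255,0,0,0,0]]}}

```text
time_s: 40.07
position: [0.6199, 0.2785, 0.0907]
tcp_rot: [[-0.34, 0.94, -0.0], [0.94, 0.34, -0.0], [0.0, -0.0, -1.0]]
force: [0.2, -0.3, -2.0]
opening: 0.664
grasp_force: 30.0
```

Request:
{"method": "send_rows", "body": {"plan": [[255,0,0.0003,0.003,0],[255,0,0,0.002,0],[255,0,0,0,0],[255,0,0,0,0],[255,0,0,0,0]]}}

```text
time_s: 40.48
position: [0.6203, 0.2786, 0.0857]
tcp_rot: [[-0.34, 0.94, -0.0], [0.94, 0.34, 0.0], [0.0, -0.0, -1.0]]
force: [1.0, 0.0, -2.0]
opening: 0.658
grasp_force: 30.0
```

Request:
{"method": "send_rows", "body": {"plan": [[0,0,0,0.0003,0],[0,0,0,0,0],[0,0,0,0,0],[0,0,0,0,0],[0,0,0,0,0],[0,0,0,0,0],[0,0,0,-0.01,0],[0,0,0,-0.02,0],[0,0,0,-0.03,0],[0,0,0,-0.03,0],[0,0,0,-0.03,0],[0,0,0,-0.03,0],[0,0,0,-0.02,0],[0,0,0,0,0],[0,0,0,0,0],[0,0,0,0,0]]}}

```text
time_s: 41.82
position: [0.6194, 0.2783, 0.2547]
tcp_rot: [[-0.34, 0.94, -0.002], [0.94, 0.34, -0.001], [0.0, -0.002, -1.0]]
force: [0.0, -0.9, -0.5]
opening: 0.996
grasp_force: 0.0
```

Request:
{"method": "send_rows", "body": {"plan": [[0,-0.03,-0.03,0,0],[0,-0.03,-0.03,0,0],[0,-0.03,-0.03,0,0],[0,-0.03,0,0,0],[0,0,0,0,0],[0,0,0,0,0],[0,0,0,0,0],[0,0,0,0,0]]}}

```text
time_s: 42.48
position: [0.5771, 0.1381, 0.2545]
tcp_rot: [[-0.341, 0.94, -0.002], [0.94, 0.341, 0.0], [0.001, -0.002, -1.0]]
force: [0.3, 0.6, -0.1]
opening: 1.002
grasp_force: 0.0
```

```bash
python3 - <<'E'
from h import *
s=read_state();c=calibration("wrist");p,d=capture("wrist");cv2.imwrite("pics/w16.png",p)
print(s['position'],s['time_s'],s['force'])
for n,x,y,R in(("w",.5759,.1886,.021),("g",.4863,.233,.025),("r",.5307,.3226,.033),("y",.6203,.2782,.029)):
    try:print(n,hung(d,c,x,y,R))
    except Exception as e:print(n,e)
E
```

```text
[0.57711251 0.13810123 0.2545273 ] 42.4833 [ 0.32459431  0.56413477 -0.13911927]
w ('lid', (array([575.1, 189.3]), np.float64(0.5584035026351131)), 'tiltdeg', array([ 0.1 , -0.32]), 'z', np.float64(0.0995), np.int64(431))
g ('lid', (array([486.8, 231.7]), np.float64(0.6365977190255014)), 'tiltdeg', array([-0.01,  0.22]), 'z', np.float64(0.0995), np.int64(1135))
r ('lid', (array([530.7, 320.2]), np.float64(0.6194829494919964)), 'tiltdeg', array([ 0.55, -1.73]), 'z', np.float64(0.0988), np.int64(1029))
y ('lid', (array([619.3, 276.8]), np.float64(0.6418964358097557)), 'tiltdeg', array([-0.07,  0.19]), 'z', np.float64(0.0993), np.int64(1874))
```

View pics/w16.png

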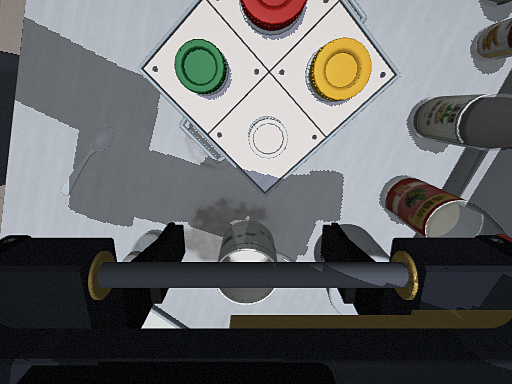

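All four hang at lid height 0.099 m. Red is cut off by the image edge at (273,10), so I'll take one more reading of it.

Request:
{"method": "send_rows", "body": {"plan": [[0,0.03,0,0,0],[0,0.03,0,0,0],[0,0,0,0,0],[0,0,0,0,0],[0,0,0,0,0],[0,0,0,0,0],[0,0,0,0,0]]}}

```text
time_s: 43.12
position: [0.5574, 0.193, 0.2554]
tcp_rot: [[-0.34, 0.94, 0.0], [0.94, 0.34, -0.0], [-0.0, 0.0, -1.0]]
force: [0.0, -0.3, 1.0]
opening: 0.998
grasp_force: 0.0
```

```bash
python3 - <<'E'
from h import *
s=read_state();c=calibration("wrist");p,d=capture("wrist")
print(s['position'],s['time_s'])
for n,x,y,R in(("w",.5759,.1886,.021),("g",.4863,.233,.025),("r",.5307,.3226,.033),("y",.6203,.2782,.029)):print(n,hung(d,c,x,y,R))
E
```

```text
[0.55743005 0.19302723 0.25539587] 43.1167
w ('lid', (array([574.8, 190.1]), np.float64(0.525626178377002)), 'tiltdeg', array([-0.04,  0.11]), 'z', np.float64(0.0993), np.int64(361))
g ('lid', (array([486.6, 232.4]), np.float64(0.5362049674509095)), 'tiltdeg', array([-0.17,  0.23]), 'z', np.float64(0.0994), np.int64(967))
r ('lid', (array([530.6, 321.5]), np.float64(0.6809306017255754)), 'tiltdeg', array([-0.15,  0.03]), 'z', np.float64(0.0994), np.int64(2795))
y ('lid', (array([619.2, 277.6]), np.float64(0.5875627099060747)), 'tiltdeg', array([-0.14,  0.13]), 'z', np.float64(0.0993), np.int64(1582))
```

All level and home.

```bash
python3 -c "
from rig import hand_in;print(hand_in())"
```

```text
the job is handed in; nothing more can be done
None
```

All four pots hang in the cut-outs that fit them, fully home and level to within about 0.3° by the wrist camera. The mug, shaker and purple look-alikes were left alone, and the job was handed in at about 43 s.

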